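# Dock the vial rack in the corner stop

### The job

Push the white vial rack across the table into the aluminium corner stop, so that it ends square and flush against both bars, its long side along the long bar and its short end against the short bar. Only push or nudge the rack by its sides: do not lift it or touch the three vials, which must stay standing in their holes, and leave the bottle, the tape roll and the marker where they are. Finish with the hand clear.

Things in the scene. Friction and masses are not known exactly. Their poses are not given: they have to be found in the camera images.
- vial_rack: white plastic vial rack, loose block 90 (x) by 140 (y) by 30 (z) mm, 0.3 kg, plain upright sides; six 25.5 mm holes 24 mm deep, three with vials, which stand up to 62 mm above the table. Origin: centre of its underside, z up. It starts nearer the robot than the stop and right of the short bar, turned up to 0.35 rad from the world axes. 2 to 8 N slides it
- corner_stop: L-shaped aluminium stop fixed to the table, bars 16 mm thick, 22 mm high. Origin: inner corner, table height. Long bar: inner face at x = 0, from the corner to y = -170 mm. Short bar: inner face at y = 0, from the corner to x = -94 mm. The docked rack's centre is at x = -45, y = -70 mm in this frame, axes parallel to these. Turned up to 0.15 rad from the world axes
- vial_a1: glass sample vial, 23 mm across and 56 mm tall, beige with a white cap, 22 g, standing loosely (about 1 mm of play) in a hole of the rack, its underside 6 mm above the table; origin at the centre of its underside, z up along the vial
- vial_b2: glass sample vial, 23 mm across and 56 mm tall, grey-blue with a black cap, 22 g, standing loosely (about 1 mm of play) in a hole of the rack, its underside 6 mm above the table; origin at the centre of its underside, z up along the vial
- vial_c3: glass sample vial, 23 mm across and 56 mm tall, red-brown with a white cap, 22 g, standing loosely (about 1 mm of play) in a hole of the rack, its underside 6 mm above the table; origin at the centre of its underside, z up along the vial
- amber_bottle: bystander: orange-brown bottle with a blue cap, 27 mm across, 66 mm tall, standing on the table in front of the short bar and to its left; origin at the centre of its underside
- tape_roll: bystander: roll of masking tape lying flat, 104 mm across, 25 mm high; origin at the centre of its underside
- green_marker: bystander: white and green marker pen lying on the table, 135 mm long (its y axis), 17 mm wide, 16 mm high; origin at the centre of its underside
Things that resemble listed ones, but are neither listed nor needed, are in the scene too. Leave any red look-alike of the corner_stop alone.

How it is judged:
By the outcome, as a careful person would: the job done as asked, in the order asked, and still so for the second after the job is handed in, with the robot touching nothing.
It also fails if it takes over 64 s, if anything falls off the work surface, if the arm or the gripper's body presses on something with over 40 N, if the wrist force passes 120 N, or if a joint passes its speed limit or range.

### The arm

A 7-joint arm with a two-finger parallel gripper is mounted at the origin on a cart in front of the work surface, level with it; the furniture and walls round the work are solid. World frame = base frame: x ahead of the robot, y to its left, z up, the work surface at z = 0. Lengths are in m, angles in rad, forces in N, time in s.
With the tool pointing down it reaches from about 0.4 to 0.85 m from the base axis. Payload 10.4 kg.
Tool frame: the origin (TCP) lies at the very end of the fingers, on their centre line; the grasp point (between the pads) lies 19 mm behind it; z points along the fingers, y is the direction in which the jaws open and shut (so a half turn about z gives the same grasp; the last joint's range is limited). The gripper opens to 85 mm and grips with 20 to 120 N. Pads are 22 mm wide; open, the fingers measure 114 mm over their backs; the gripper's body (76 mm by 85 mm) begins 54 mm behind the grasp point. The pads swing forward as they close: fully open they stand 13 mm farther back than shut.
Start: joints at [-1.362, 0.332, -0.065, 1.46, 0.022, 1.35, -0.088], TCP at [0.144, 0.608, 0.231] pointing down, gripper open.
Joint ranges: [-2.6, 2.6], [-0.5, 2.12], [-1.47, 1.34], [0.16, 2.42], [-1.27, 4.41], [0.06, 2.06], [-2.6, 2.6]. Speed limits (rad/s): [2.22, 2.22, 2.79, 2.79, 3.14, 3.14, 3.14].

### API

Orientations are given as a unit quaternion [x, y, z, w].
In Python, from workcell import get_obs, camera, camera_info, hand_in gives the robot as it stands.
- The arm moves only by the tool move_arm, never from a script. Its argument "moves" is a list of rows, each a list of 3 entries, a list of its own where there are three numbers: the shift along the tool's x, y, z in units of 25 mm (1.0 is 25 mm), then the turn, a rotation vector about the tool's x, y, z in degrees, then the opening, from 0 (shut) to 1 (fully open). A call has 1 to 5 rows; each row shifts and turns the commanded pose from where the row before left it, along the tool's axes as they then stand; what a row does not reach is not made up. A row lasts 1/8 s, in which the tool goes at most 62.5 mm and 10.7 degrees, less where a joint would pass 70% of its speed; a pose out of reach is approached as far as the arm can. A call is refused whole if a number of a shift passes 1 or a number of a turn 10.7, either way. A call with a gripper value outside its range is refused whole. The fingers move at their own pace and stop on an object; "squeeze" is the grip in N (left out, the last holds). Time passes only in rows, so rows that do not move let the fingers close. It gives the time, the measured TCP pose, the force and the opening at its end, in the units of the state.
- get_obs(): the state, without advancing time (a new reading comes with each control period).
- camera(name): name is "scene" or "top"; returns the picture (384x512x3 uint8, red, green, blue); there is no depth.
- camera_info(name): a dict with "fx", "fy", "cx", "cy" (pixels), "origin" and "rotation" of the camera in the world. Camera axes: x right, y down, z forward; pixel columns grow to the right and rows downward; lengths in m; the calibration is good to about 2 mm. A picture is of the moment at which its call begins. camera_info takes no time and is no camera call.
- hand_in(): hands the job in, once; it reports no verdict.
The state is a dict: "clock": time; "joint_pos": joint angles; "joint_velocities": joint speeds; "tau": joint torques, N m; "position": TCP position; "ee_rot": TCP orientation; "ft_force": force on the tool from outside, world axes, zero at the start; "torque": the same for the moment, N m; "grip_width": opening from 0.0 (shut) to 1.0 (fully open).
Only numpy, scipy, OpenCV 4.12 (cv2) and the standard library are available. Lean on these libraries where they do the work, as an engineer would, in place of code of your own. Each camera call takes 0.05 s, during which the arm holds its last target. There are 200 camera calls.

## Working session

There is one attempt and no reset: what is moved stays moved. The work goes in short steps, Python scripts to look and compute and a tool call to move; the robot and the scene stay as the last step left them, time stands still between calls to the robot, and variables do not carry over. Pictures are saved under pics/ and viewed, about 8 in all and at most 12, crops included, and the job is handed in when it is done.

Besides the shell and the picture viewer there is one more tool, called after "Request:" as name(argument=value, ...), one argument or row to a line, values as JSON. move_arm: Moves the arm, as the interface text tells. Its arguments: {"type":"object","properties":{"moves":{"type":"array","items":{"type":"array"}},"squeeze":{"type":"number"}},"required":["moves"]}

```bash
mkdir -p pics; ls; python3 - <<'E'
from workcell import *
import cv2
for n in("scene","top"):
    im=camera(n); cv2.imwrite(f"pics/{n}0.png",im[:,:,::-1]); 
    i=camera_info(n); print(n,{k:(v.tolist() if hasattr(v,'tolist') else v) for k,v in i.items()})
o=get_obs(); print(o)
a=cv2.imread("pics/scene0.png");b=cv2.imread("pics/top0.png")
E
```

```text
pics
scene {'fx': 376.5937548428579, 'fy': 376.5937548428579, 'cx': 259.4303570295635, 'cy': 197.93862081572254, 'origin': [-0.00778918734678938, -0.8541130343500448, 0.6713224195747044], 'rotation': [0.8268969089641817, -0.24401847143991795, 0.13421358845484388, -0.4885521468744985]}
top {'fx': 486.88561607763796, 'fy': 486.88561607763796, 'cx': 260.7974754952594, 'cy': 194.63199007940767, 'origin': [-0.2462197588507432, 0.46628094282139165, 1.861161362730474], 'rotation': [-0.5403665365077719, 0.8090071369275186, -0.19067485078058058, 0.13097541716954947]}
{'clock': 0.1, 'joint_pos': array([-1.36161332,  0.33278624, -0.06467822,  1.46082602,  0.02159948,
        1.34987389, -0.08848758]), 'joint_velocities': array([ 0.00083481, -0.00201631,  0.0001602 , -0.0014778 ,  0.00091303,
       -0.00050675,  0.00020106]), 'tau': array([ 9.05469606e-04, -6.26746988e+01,  4.87104210e-02, -3.92434680e+01,
        1.62788469e-02,  6.95911527e-03,  3.65512574e-05]), 'position': array([0.14351295, 0.60797919, 0.23062439]), 'ee_rot': array([ 1.15627131e-01,  9.93292509e-01, -5.97842516e-04, -3.99022946e-05]), 'ft_force': array([-0.06783795,  0.36780941, -0.04630525]), 'torque': array([-0.05730533, -0.06287896, -0.0053975 ]), 'grip_width': 0.998941810561332}
```

View pics/top0.png

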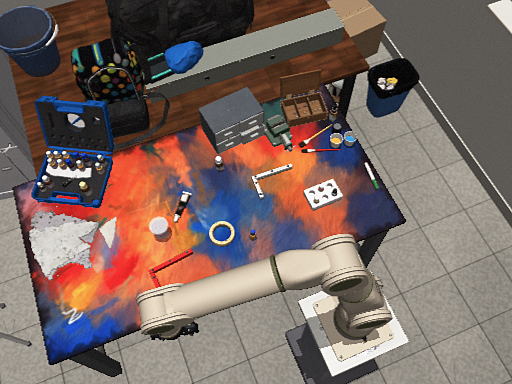

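View pics/scene0.png

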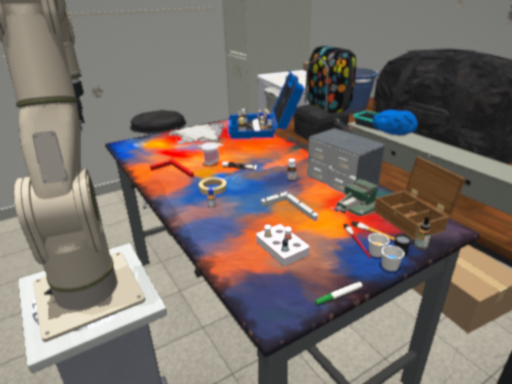

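Top view: the white rack is at (323,193). The aluminium L has its corner near (255,179), and a red look-alike sits at (155,270). The bottle is at (252,234), the tape at (222,233) and the marker at (371,176). In the scene view the rack is at (283,243) and the L's corner at (285,194). The only stop candidates are the silver L and the red L, and I choose silver. For the rack there is only the white block with holes. Next is a close crop of both.

```bash
cat > h.py <<'E'
import numpy as np,cv2
from scipy.spatial.transform import Rotation as R
from workcell import *
def cam(n):
    i=camera_info(n); q=np.array(i["rotation"]); M=R.from_quat(q).as_matrix()
    return i,M,np.array(i["origin"])
def ray(n,uv,z):
    i,M,o=cam(n); uv=np.atleast_2d(uv).astype(float)
    d=np.c_[(uv[:,0]-i["cx"])/i["fx"],(uv[:,1]-i["cy"])/i["fy"],np.ones(len(uv))]@M.T
    return o+d*((z-o[2])/d[:,2])[:,None]
def proj(n,P):
    i,M,o=cam(n); c=(np.atleast_2d(P)-o)@M
    return np.c_[c[:,0]/c[:,2]*i["fx"]+i["cx"],c[:,1]/c[:,2]*i["fy"]+i["cy"]]
E
python3 - <<'E'
from h import *
a=cv2.imread("pics/scene0.png");b=cv2.imread("pics/top0.png")
A=cv2.resize(a[180:270,245:345],None,fx=5.5,fy=5.5,interpolation=2)
B=cv2.resize(b[155:215,245:345],None,fx=5.5,fy=5.5,interpolation=2)
A=A[:, :]; o=np.vstack([A,B]); o=cv2.resize(o,None,fx=.72,fy=.72); cv2.imwrite("pics/crop0.png",o); print(o.shape)
print(ray("top",[[323,193],[255,179],[252,234],[222,233],[371,176],[291,166],[262,196]],0.0).round(3))
print(ray("scene",[[283,243],[285,194],[212,205],[212,185],[340,293],[317,217],[263,201]],0.0).round(3))
E
```

```text
(594, 396, 3)
[[ 0.53  -0.131  0.   ]
 [ 0.705  0.113  0.   ]
 [ 0.471  0.221  0.   ]
 [ 0.523  0.333 -0.   ]
 [ 0.524 -0.36   0.   ]
 [ 0.704 -0.059  0.   ]
 [ 0.617  0.116  0.   ]]
[[ 0.537 -0.105  0.   ]
 [ 0.722  0.142  0.   ]
 [ 0.46   0.221  0.   ]
 [ 0.529  0.362  0.   ]
 [ 0.533 -0.357  0.   ]
 [ 0.717 -0.048  0.   ]
 [ 0.626  0.144  0.   ]]
```

View pics/crop0.png

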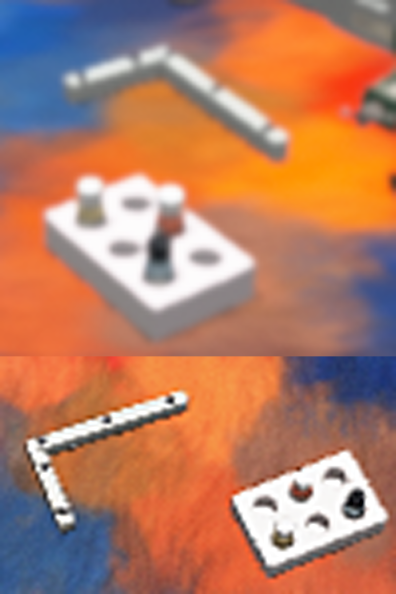

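```bash
cat > meas.py <<'E'
from h import *
def blob(im,box,thr,sat=60):
    hsv=cv2.cvtColor(im,cv2.COLOR_RGB2HSV); m=((hsv[...,2]>thr)&(hsv[...,1]<sat)).astype(np.uint8)
    k=np.zeros_like(m); x0,y0,x1,y1=box; k[y0:y1,x0:x1]=m[y0:y1,x0:x1]
    k=cv2.resize(k*255,None,fx=8,fy=8,interpolation=cv2.INTER_CUBIC)
    k=cv2.morphologyEx((k>127).astype(np.uint8),cv2.MORPH_CLOSE,np.ones((9,9)))
    c=max(cv2.findContours(k,0,1)[0],key=cv2.contourArea)
    return (c[:,0,:]+.5)/8-.5
def rect(n,im,box,thr,z):
    P=ray(n,blob(im,box,thr),z)[:,:2]
    (c,s,a)=cv2.minAreaRect((P*1000).astype(np.float32))
    return np.round(c,1),np.round(s,1),round(a,1)
E
python3 - <<'E'
from meas import *
t=cv2.imread("pics/top0.png")[:,:,::-1].copy(); s=cv2.imread("pics/scene0.png")[:,:,::-1].copy()
for thr in(150,180,205):
    print(thr,"rack top",rect("top",t,(298,170,348,215),thr,.03)," scene",rect("scene",s,(250,220,312,265),thr,.03))
    print("  short top",rect("top",t,(250,185,266,199),thr,.022),"long top",rect("top",t,(262,160,296,178),thr,.022))
    print("  short sc",rect("scene",s,(258,190,280,204),thr,.022),"long sc",rect("scene",s,(292,188,321,222),thr,.022))
hsv=cv2.cvtColor(t,cv2.COLOR_RGB2HSV); print(t[180:187,318:330].max(2)); print(t[163:172,270:292].max(2))
E
```

```text
150 rack top (array([ 518.3, -120.2]), array([ 95.8, 147.1]), 1.3)  scene (array([ 512.3, -124.8]), array([190.3, 122.3]), 84.7)
  short top (array([644.3, 120.6]), array([21.8, 49. ]), 86.6) long top (array([702.2,  12.4]), array([141.5,  18.6]), 88.0)
  short sc (array([637.8, 116.5]), array([81.3, 34.7]), 5.9) long sc (array([699.7,  14.9]), array([170.8,  27.1]), 84.1)
180 rack top (array([ 519.1, -120.3]), array([ 94.3, 146.8]), 1.4)  scene (array([ 524. , -114.5]), array([109.9, 168.1]), 1.9)
  short top (array([645.5, 121.1]), array([47.7, 19.4]), 1.7) long top (array([702.3,  12.4]), array([141.5,  18.6]), 87.9)
  short sc (array([647.6, 118.6]), array([49.9, 27.8]), 0.3) long sc (array([701.3,  14. ]), array([159.2,  23.1]), 85.1)
205 rack top (array([ 519.1, -121.4]), array([ 94.1, 144.8]), 1.3)  scene (array([ 524.4, -113.6]), array([108.2, 166.4]), 1.2)
  short top (array([646.4, 122.2]), array([16.6, 45.3]), 87.8) long top (array([702.8,  23.3]), array([119.6,  18.5]), 87.8)
  short sc (array([645.9, 118.5]), array([22.1, 46.3]), 86.3) long sc (array([701.7,  -3.1]), arr
[... 519 characters left out ...]
0 237 244 245 246 247 253 231
  245 252 255 240]
 [184 197 204 205 212 220 223 227 230 231 232 237 242 245 236 242 238 121
   91 235 253 255]
 [189 196 196 204 211 211 216 227 230 234 218 231 238 243 243 249 209  79
   51 255 255 227]
 [188 190 192 199 204 215 215 199 225 249 253 243 239 240 243 252 255 255
  201 122 120 100]
 [189 190 195 195 185 213 250 251 241 241 240 240 248 255 255 215 128 125
  100  78  76  87]
 [183 177 212 255 254 241 241 239 242 247 255 255 209 124 114  94  72  77
   91  98 142 250]
 [234 143  98 231 245 242 247 255 255 206 115 117  94  72  75  82  86 116
  240 255 255 253]
 [203  95  65 234 255 255 201 118 114  93  76  76  78  80 211 239 246 250
  245 248 249 247]]
```

Stop yaw is about −2°, with its inner corner near (0.698, 0.111), so the docked centre is about (0.650, 0.043). The rack is at (0.519, −0.121) with yaw about +1.3°. The plan has three pushes, each with two fingers side by side so the rack stays square:
1. Push +y on the short end, stopping short of the bar.
2. Push +x on the long side, onto the long bar.
3. Push +y until flush.

First I need a planner that prints the rows.

```bash
cat > plan.py <<'E'
import sys,json; from h import *
# usage: plan.py opening step x,y,z,yawdeg ...  (yaw = world angle of tool y; tool straight down)
o=get_obs(); p=o["position"].copy(); M=R.from_quat(o["ee_rot"]).as_matrix()
yaw=np.degrees(np.arctan2(M[1,1],M[0,1])); print("now",p.round(4),round(yaw,2),"F",o["ft_force"].round(1),"tilt",M[:,2].round(3),o["clock"])
op,step=float(sys.argv[1]),float(sys.argv[2]); rows=[]
for w in sys.argv[3:]:
    x,y,z,t=map(float,w.split(",")); 
    for _ in range(60):
        a=np.radians(yaw); T=np.array([[-np.sin(a),np.cos(a),0],[np.cos(a),np.sin(a),0],[0,0,-1]])
        d=T@(np.array([x,y,z])-p)/.025; dt=-(t-yaw)
        if abs(d).max()<.03 and abs(dt)<.2: break
        d=np.round(d/max(1,abs(d).max()/step),2); dt=round(float(np.clip(dt,-10,10)),1)
        p=p+T.T@d*.025; yaw-=dt; rows.append([d.tolist(),[0,0,dt],op])
for i in range(0,len(rows),5): print(json.dumps(rows[i:i+5]))
E
python3 plan.py 0.45 1 .42,.42,.23,45 .54,.1,.2,0 .519,-.24,.15,-2
```

```text
now [0.1435 0.608  0.2306] 76.72 F [-0.1  0.4 -0. ] tilt [-0.    -0.001 -1.   ] 0.1
[[[-1.0, -0.38, 0.0], [0, 0, 10.0], 0.45], [[-1.0, -0.19, 0.0], [0, 0, 10.0], 0.45], [[-1.0, -0.02, 0.0], [0, 0, 10.0], 0.45], [[-1.0, 0.16, 0.0], [0, 0, 1.7], 0.45], [[-1.0, 0.19, 0.0], [0, 0, 0.0], 0.45]]
[[[-1.0, 0.19, 0.0], [0, 0, 0.0], 0.45], [[-1.0, 0.19, 0.0], [0, 0, 0.0], 0.45], [[-1.0, 0.19, 0.0], [0, 0, 0.0], 0.45], [[-1.0, 0.19, 0.0], [0, 0, 0.0], 0.45], [[-1.0, 0.19, 0.01], [0, 0, 0.0], 0.45]]
[[[-1.0, 0.19, 0.0], [0, 0, 0.0], 0.45], [[-1.0, 0.19, 0.01], [0, 0, 0.0], 0.45], [[-1.0, 0.19, 0.0], [0, 0, 0.0], 0.45], [[-0.11, 0.02, 0.0], [0, 0, 0.0], 0.45], [[-1.0, -0.45, 0.1], [0, 0, 10.0], 0.45]]
[[[-1.0, -0.26, 0.09], [0, 0, 10.0], 0.45], [[-1.0, -0.08, 0.09], [0, 0, 10.0], 0.45], [[-1.0, 0.1, 0.09], [0, 0, 10.0], 0.45], [[-1.0, 0.28, 0.09], [0, 0, 5.0], 0.45], [[-1.0, 0.37, 0.09], [0, 0, 0.0], 0.45]]
[[[-1.0, 0.37, 0.09], [0, 0, 0.0], 0.45], [[-1.0, 0.38, 0.09], [0, 0, 0.0], 0.45], [[-1.0, 0.37, 0.1], [0, 0, 0.0], 0.45], [[-1.0, 0.38, 0.09], [0, 0, 0.0], 0.45], [[-1.0, 0.37, 0.1], [0, 0, 0.0], 0.45]]
[[[-1.0, 0.38, 0.09], [0, 0, 0.0], 0.45], [[-0.96, 0.35, 0.09], [0, 0, 0.0], 0.45], [[-1.0, -0.06, 0.15], [0, 0, 2.0], 0.45], [[-1.0, -0.03, 0.15], [0, 0, 0.0], 0.45], [[-1.0, -0.03, 0.15], [0, 0, 0.0], 0.45]]
[[[-1.0, -0.03, 0.15], [0, 0, 0.0], 0.45], [[-1.0, -0.03, 0.15], [0, 0, 0.0], 0.45], [[-1.0, -0.03, 0.15], [0, 0, 0.0], 0.45], [[-1.0, -0.02, 0.15], [0, 0, 0.0], 0.45], [[-1.0, -0.03, 0.14], [0, 0, 0.0], 0.45]]
[[[-1.0, -0.02, 0.15], [0, 0, 0.0], 0.45], [[-1.0, -0.03, 0.14], [0, 0, 0.0], 0.45], [[-1.0, -0.02, 0.15], [0, 0, 0.0], 0.45], [[-1.0, -0.03, 0.14], [0, 0, 0.0], 0.45], [[-1.0, -0.02, 0.15], [0, 0, 0.0], 0.45]]
[[[-0.62, -0.02, 0.08], [0, 0, 0.0], 0.45]]
```

Request:
move_arm(
  moves=[
    [[-1.0,-0.4,0],[0,0,10],0.45],
    [[-1.0,-0.2,0],[0,0,10],0.45],
    [[-1.0,0,0],[0,0,10],0.45],
    [[-1.0,0.15,0],[0,0,2],0.45],
    [[-1.0,0.2,0],[0,0,0],0.45],
  ],
)

```text
clock: 0.72
position: [0.2503, 0.5352, 0.2311]
ee_rot: [0.384, 0.923, -0.0, 0.0]
ft_force: [0.1, -0.6, 0.2]
grip_width: 0.45
```

Request:
move_arm(
  moves=[
    [[-1.0,0.2,0],[0,0,0],0.45],
    [[-1.0,0.2,0],[0,0,0],0.45],
    [[-1.0,0.2,0],[0,0,0],0.45],
    [[-1.0,0.2,0],[0,0,0],0.45],
    [[-1.0,0.2,0],[0,0,0],0.45],
  ],
)

```text
clock: 1.35
position: [0.356, 0.4638, 0.2311]
ee_rot: [0.383, 0.924, -0.0, -0.0]
ft_force: [-1.0, 0.6, -0.4]
grip_width: 0.453
```

Tracking is good. Continuing along the route.

Request:
move_arm(
  moves=[
    [[-1.0,0.2,0],[0,0,0],0.45],
    [[-1.0,0.2,0],[0,0,0],0.45],
    [[-1.0,0.2,0],[0,0,0],0.45],
    [[-1.0,-0.45,0.1],[0,0,10],0.45],
    [[-1.0,-0.25,0.1],[0,0,10],0.45],
  ],
)

```text
clock: 1.98
position: [0.4378, 0.3709, 0.2259]
ee_rot: [0.54, 0.841, -0.0, -0.0]
ft_force: [0.7, 0.4, -0.4]
grip_width: 0.448
```

Request:
move_arm(
  moves=[
    [[-1.0,-0.1,0.1],[0,0,10],0.45],
    [[-1.0,0.1,0.1],[0,0,10],0.45],
    [[-1.0,0.3,0.1],[0,0,5],0.45],
    [[-1.0,0.35,0.1],[0,0,0],0.45],
    [[-1.0,0.35,0.1],[0,0,0],0.45],
  ],
)

```text
clock: 2.6
position: [0.4812, 0.2493, 0.2136]
ee_rot: [0.708, 0.707, -0.0, -0.0]
ft_force: [0.5, -0.9, 1.2]
grip_width: 0.448
```

Request:
move_arm(
  moves=[
    [[-1.0,0.35,0.1],[0,0,0],0.45],
    [[-1.0,0.35,0.1],[0,0,0],0.45],
    [[-1.0,0.35,0.1],[0,0,0],0.45],
    [[-1.0,0,0.1],[0,0,0],0.45],
    [[-1.0,0,0.1],[0,0,0],0.45],
  ],
)

```text
clock: 3.22
position: [0.5066, 0.1241, 0.201]
ee_rot: [0.708, 0.706, -0.0, -0.0]
ft_force: [0.1, 0.4, -0.8]
grip_width: 0.449
```

```bash
python3 plan.py 0.45 1  .519,-.242,.13,-2 .519,-.242,.01,-2
```

```text
now [0.5066 0.1241 0.201 ] -0.1 F [ 0.1  0.4 -0.8] tilt [-0. -0. -1.] 3.225
[[[-1.0, 0.04, 0.19], [0, 0, 1.9], 0.45], [[-1.0, 0.07, 0.19], [0, 0, 0.0], 0.45], [[-1.0, 0.07, 0.2], [0, 0, 0.0], 0.45], [[-1.0, 0.07, 0.19], [0, 0, 0.0], 0.45], [[-1.0, 0.07, 0.2], [0, 0, 0.0], 0.45]]
[[[-1.0, 0.07, 0.19], [0, 0, 0.0], 0.45], [[-1.0, 0.07, 0.2], [0, 0, 0.0], 0.45], [[-1.0, 0.07, 0.19], [0, 0, 0.0], 0.45], [[-1.0, 0.07, 0.2], [0, 0, 0.0], 0.45], [[-1.0, 0.07, 0.19], [0, 0, 0.0], 0.45]]
[[[-1.0, 0.07, 0.2], [0, 0, 0.0], 0.45], [[-1.0, 0.06, 0.19], [0, 0, 0.0], 0.45], [[-1.0, 0.07, 0.2], [0, 0, 0.0], 0.45], [[-1.0, 0.06, 0.19], [0, 0, 0.0], 0.45], [[-0.62, 0.05, 0.12], [0, 0, 0.0], 0.45]]
[[[-0.0, -0.0, 1.0], [0, 0, 0.0], 0.45], [[-0.0, -0.0, 1.0], [0, 0, 0.0], 0.45], [[-0.0, -0.0, 1.0], [0, 0, 0.0], 0.45], [[-0.0, -0.0, 1.0], [0, 0, 0.0], 0.45], [[-0.0, -0.0, 0.8], [0, 0, 0.0], 0.45]]
```

Request:
move_arm(
  moves=[
    [[-1.0,0.05,0.2],[0,0,2],0.45],
    [[-1.0,0.05,0.2],[0,0,0],0.45],
    [[-1.0,0.05,0.2],[0,0,0],0.45],
    [[-1.0,0.05,0.2],[0,0,0],0.45],
    [[-1.0,0.05,0.2],[0,0,0],0.45],
  ],
)

```text
clock: 3.85
position: [0.5086, -0.0011, 0.1759]
ee_rot: [0.721, 0.693, -0.0, -0.0]
ft_force: [0.6, 0.4, 0.1]
grip_width: 0.448
```

Request:
move_arm(
  moves=[
    [[-1.0,0.05,0.2],[0,0,0],0.45],
    [[-1.0,0.05,0.2],[0,0,0],0.45],
    [[-1.0,0.05,0.2],[0,0,0],0.45],
    [[-1.0,0.05,0.2],[0,0,0],0.45],
    [[-1.0,0.05,0.2],[0,0,0],0.45],
  ],
)

```text
clock: 4.47
position: [0.5098, -0.1261, 0.1509]
ee_rot: [0.721, 0.693, 0.0, -0.0]
ft_force: [0.3, -0.9, 0.0]
grip_width: 0.452
```

Request:
move_arm(
  moves=[
    [[-1.0,0.05,0.2],[0,0,0],0.45],
    [[-1.0,0.05,0.2],[0,0,0],0.45],
    [[-1.0,0.05,0.2],[0,0,0],0.45],
    [[-1.0,0.05,0.2],[0,0,0],0.45],
    [[-0.6,0.05,0.1],[0,0,0],0.45],
  ],
)

```text
clock: 5.1
position: [0.5111, -0.2416, 0.1283]
ee_rot: [0.721, 0.693, -0.0, -0.0]
ft_force: [-0.3, 0.3, -0.1]
grip_width: 0.448
```

Request:
move_arm(
  moves=[
    [[0,0,1],[0,0,0],0.45],
    [[0,0,1],[0,0,0],0.45],
    [[0,0,1],[0,0,0],0.45],
    [[0,0,1],[0,0,0],0.45],
    [[0,0,0],[0,0,0],0.45],
  ],
)

```text
clock: 5.72
position: [0.5105, -0.2394, 0.0273]
ee_rot: [0.721, 0.693, -0.001, -0.001]
ft_force: [0.4, -1.0, -0.4]
grip_width: 0.452
```

```bash
python3 - <<'E'
from meas import *
t=camera("top");s=camera("scene"); cv2.imwrite("pics/top1.png",t[:,:,::-1]);cv2.imwrite("pics/sc1.png",s[:,:,::-1])
print(rect("top",t,(298,170,348,215),205,.03))
A=cv2.resize(s[150:310,200:360],None,fx=3.5,fy=3.5,interpolation=2); B=cv2.resize(t[140:240,240:400],None,fx=3.5,fy=3.5)[:,:240*3]
o=np.zeros((560,800,3),np.uint8); o=np.hstack([A,cv2.copyMakeBorder(B,0,560-350,0,0,0)])[:,:1120]; cv2.imwrite("pics/c1.png",cv2.resize(o,(800,400))[:,:,::-1])
E
python3 plan.py .45 1 .519,-.242,.012,-2
```

```text
(array([ 525.1, -103.5]), array([126.8, 146.4]), 63.5)
now [ 0.512  -0.2402  0.0294] -2.27 F [ 0.4 -0.9 -0. ] tilt [ 0. -0. -1.] 5.825
[[[-0.06, 0.28, 0.7], [0, 0, -0.3], 0.45]]
```

View pics/c1.png

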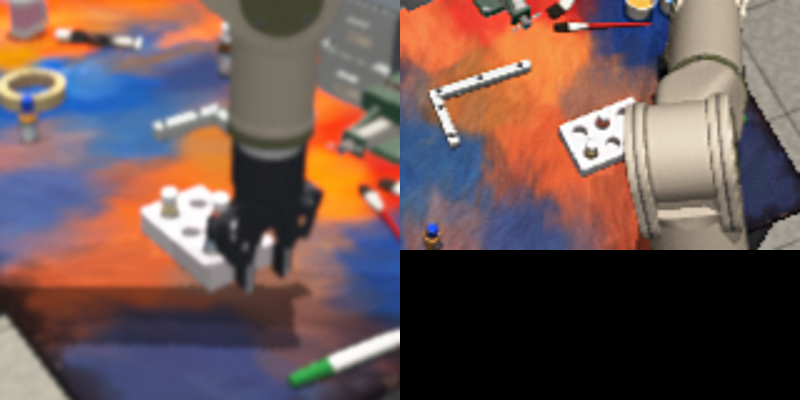

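The fingers stand beyond the rack's near end (left picture, tips at (250,280) and (280,265)), clear of the vials. I'll go down, correct the lateral offset, then push +y gently.

Request:
move_arm(
  moves=[
    [[0,0.3,0.7],[0,0,0],0.45],
    [[0.5,0,0],[0,0,0],0.45],
    [[0.5,0,0],[0,0,0],0.45],
    [[0.4,0,0],[0,0,0],0.45],
    [[0.4,0,0],[0,0,0],0.45],
  ],
)

```text
clock: 6.45
position: [0.5212, -0.1952, 0.012]
ee_rot: [0.721, 0.693, 0.0, 0.001]
ft_force: [-0.5, -2.6, 2.6]
grip_width: 0.445
```

Request:
move_arm(
  moves=[
    [[0.4,0,0],[0,0,0],0.45],
    [[0.4,0,0],[0,0,0],0.45],
    [[0.4,0,0],[0,0,0],0.45],
    [[0.4,0,0],[0,0,0],0.45],
    [[0.4,0,0],[0,0,0],0.45],
  ],
)

```text
clock: 7.08
position: [0.523, -0.1448, 0.0113]
ee_rot: [0.721, 0.693, 0.0, 0.0]
ft_force: [-1.2, -2.8, 2.4]
grip_width: 0.45
```

```bash
python3 - <<'E'
from meas import *
t=camera("top");s=camera("scene"); cv2.imwrite("pics/top2.png",t[:,:,::-1]);cv2.imwrite("pics/sc2.png",s[:,:,::-1])
A=cv2.resize(s[150:310,200:360],None,fx=3.5,fy=3.5,interpolation=2); B=cv2.resize(t[140:240,240:400],None,fx=3.5,fy=3.5)
o=np.hstack([A,cv2.copyMakeBorder(B,0,560-350,0,0,0)]); cv2.imwrite("pics/c2.png",cv2.resize(o,(800,400))[:,:,::-1])
E
python3 plan.py .45 1 .519,-.242,.012,-2
```

```text
now [ 0.5231 -0.1434  0.011 ] -2.17 F [ 0.4  1.  -0.1] tilt [-0.001  0.001 -1.   ] 7.175
[[[-1.0, -0.0, -0.01], [0, 0, -0.2], 0.45], [[-1.0, -0.01, -0.01], [0, 0, 0.0], 0.45], [[-1.0, -0.01, -0.01], [0, 0, 0.0], 0.45], [[-0.95, -0.0, -0.01], [0, 0, 0.0], 0.45]]
```

View pics/c2.png

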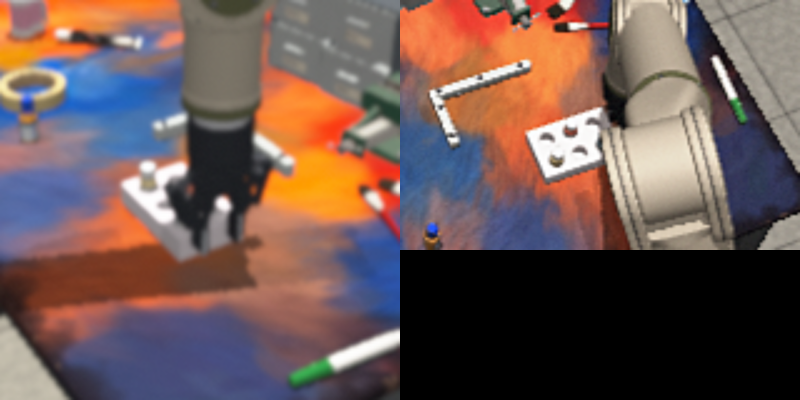

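The rack is sliding squarely with about 3 N and the vials are standing. Continuing to about 15 mm short of the short bar, then backing off and up.

Request:
move_arm(
  moves=[
    [[0.4,0,0],[0,0,0],0.45],
    [[0.4,0,0],[0,0,0],0.45],
    [[0.4,0,0],[0,0,0],0.45],
    [[0.4,0,0],[0,0,0],0.45],
    [[0.4,0,0],[0,0,0],0.45],
  ],
)

```text
clock: 7.8
position: [0.5249, -0.0945, 0.0112]
ee_rot: [0.721, 0.693, -0.0, -0.0]
ft_force: [0.6, -0.5, -1.0]
grip_width: 0.455
```

Request:
move_arm(
  moves=[
    [[0.4,0,0],[0,0,0],0.45],
    [[0.4,0,0],[0,0,0],0.45],
    [[0.4,0,0],[0,0,0],0.45],
    [[0.3,0,0],[0,0,0],0.45],
    [[0,0,0],[0,0,0],0.45],
  ],
)

```text
clock: 8.43
position: [0.5266, -0.0571, 0.0113]
ee_rot: [0.721, 0.693, 0.0, -0.0]
ft_force: [0.1, 0.1, 0.4]
grip_width: 0.447
```

Request:
move_arm(
  moves=[
    [[-0.6,0,0],[0,0,0],0.45],
    [[-1,0,0],[0,0,0],0.45],
    [[-1,0,-1],[0,0,0],0.45],
    [[-1,0,-1],[0,0,0],0.45],
    [[-1,0,-1],[0,0,0],0.45],
  ],
)

```text
clock: 9.05
position: [0.5213, -0.1753, 0.0872]
ee_rot: [0.722, 0.692, -0.0, 0.0]
ft_force: [0.5, 0.1, 0.5]
grip_width: 0.45
```

```bash
python3 - <<'E'
from meas import *
t=camera("top");s=camera("scene"); cv2.imwrite("pics/top3.png",t[:,:,::-1]);cv2.imwrite("pics/sc3.png",s[:,:,::-1])
print(proj("top",[[.523,.02,.03]]), proj("scene",[[.523,.02,.03]]))
for th in (160,205): print(rect("top",t,(264,175,318,225),th,.03))
A=cv2.resize(s[150:310,200:360],None,fx=3.5,fy=3.5,interpolation=2); B=cv2.resize(t[140:240,240:400],None,fx=3.5,fy=3.5)
o=np.hstack([A,cv2.copyMakeBorder(B,0,560-350,0,0,0)]); cv2.imwrite("pics/c3.png",cv2.resize(o,(800,400))[:,:,::-1])
E
python3 plan.py .6 1 .38,-.12,.13,40  .41,.02,.13,88 .41,.02,.012,88
```

```text
[[291.85979119 203.45538497]] [[256.81607768 217.56907693]]
(array([529.1,  27.8]), array([145.5,  97. ]), 87.4)
(array([529.5,  26.7]), array([143.3,  94.1]), 88.1)
now [ 0.5223 -0.1781  0.0891] -2.61 F [ 0.2 -0.2  0.5] tilt [ 0.004 -0.002 -1.   ] 9.15
[[[0.36, -1.0, -0.28], [0, 0, -10.0], 0.6], [[0.57, -1.0, -0.31], [0, 0, -10.0], 0.6], [[0.83, -1.0, -0.35], [0, 0, -10.0], 0.6], [[1.0, -0.86, -0.35], [0, 0, -10.0], 0.6], [[1.0, -0.59, -0.31], [0, 0, -2.6], 0.6]]
[[[0.14, -0.07, -0.04], [0, 0, -0.0], 0.6], [[0.78, 1.0, 0.0], [0, 0, -10.0], 0.6], [[0.53, 1.0, 0.0], [0, 0, -10.0], 0.6], [[0.32, 1.0, 0.0], [0, 0, -10.0], 0.6], [[0.14, 1.0, 0.0], [0, 0, -10.0], 0.6]]
[[[-0.04, 1.0, 0.0], [0, 0, -8.0], 0.6], [[-0.04, 0.26, 0.0], [0, 0, -0.0], 0.6], [[-0.0, 0.0, 1.0], [0, 0, -0.0], 0.6], [[-0.0, 0.0, 1.0], [0, 0, -0.0], 0.6], [[-0.0, 0.0, 1.0], [0, 0, -0.0], 0.6]]
[[[-0.0, 0.0, 1.0], [0, 0, -0.0], 0.6], [[-0.0, 0.0, 0.72], [0, 0, -0.0], 0.6]]
```

View pics/c3.png

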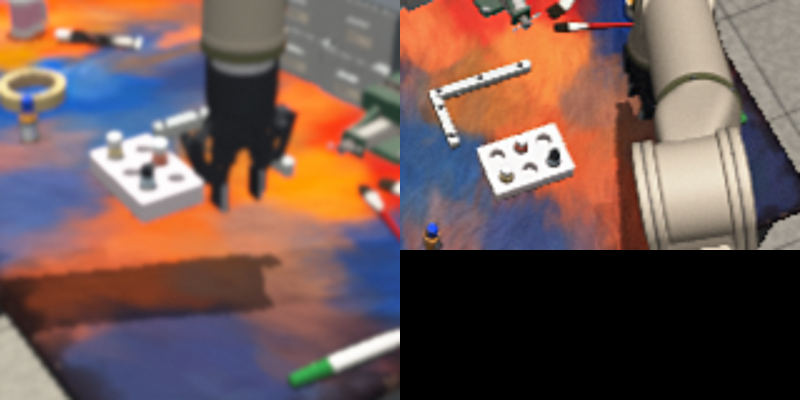

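The rack is at (0.529, 0.027) with yaw about −2°, parallel to the stop, about 15 mm short of the bar in y. All three vials are standing. Now round to the robot-side long face.

```bash
python3 plan.py .6 1 .43,-.13,.13,44  .43,.025,.13,88 .43,.025,.012,88
```

```text
now [ 0.5223 -0.1781  0.0891] -2.61 F [ 0.2 -0.2  0.5] tilt [ 0.004 -0.002 -1.   ] 9.15
[[[0.46, -1.0, -0.43], [0, 0, -10.0], 0.6], [[0.7, -1.0, -0.48], [0, 0, -10.0], 0.6], [[1.0, -1.0, -0.56], [0, 0, -10.0], 0.6], [[0.35, -0.24, -0.17], [0, 0, -10.0], 0.6], [[0.0, -0.0, 0.0], [0, 0, -6.6], 0.6]]
[[[1.0, 0.96, 0.0], [0, 0, -10.0], 0.6], [[0.73, 1.0, 0.0], [0, 0, -10.0], 0.6], [[0.49, 1.0, 0.0], [0, 0, -10.0], 0.6], [[0.29, 1.0, 0.0], [0, 0, -10.0], 0.6], [[0.1, 1.0, 0.0], [0, 0, -4.0], 0.6]]
[[[0.01, 0.41, 0.0], [0, 0, -0.0], 0.6], [[0.0, 0.0, 1.0], [0, 0, -0.0], 0.6], [[0.0, 0.0, 1.0], [0, 0, -0.0], 0.6], [[0.0, 0.0, 1.0], [0, 0, -0.0], 0.6], [[0.0, 0.0, 1.0], [0, 0, -0.0], 0.6]]
[[[0.0, 0.0, 0.72], [0, 0, -0.0], 0.6]]
```

Request:
move_arm(
  moves=[
    [[0.45,-1,-0.45],[0,0,-10],0.6],
    [[0.7,-1,-0.5],[0,0,-10],0.6],
    [[1,-1,-0.55],[0,0,-10],0.6],
    [[0.35,-0.25,-0.15],[0,0,-10],0.6],
    [[0,0,0],[0,0,-6],0.6],
  ],
)

```text
clock: 9.78
position: [0.4284, -0.1253, 0.1275]
ee_rot: [0.391, 0.92, 0.001, -0.0]
ft_force: [0.4, -0.1, 0.1]
grip_width: 0.598
```

Request:
move_arm(
  moves=[
    [[1,0.95,0],[0,0,-10],0.6],
    [[0.75,1,0],[0,0,-10],0.6],
    [[0.5,1,0],[0,0,-10],0.6],
    [[0.3,1,0],[0,0,-10],0.6],
    [[0.1,1,0],[0,0,-4],0.6],
  ],
)

```text
clock: 10.4
position: [0.4284, 0.0201, 0.1272]
ee_rot: [0.019, 1.0, 0.0, -0.0]
ft_force: [0.6, -0.3, 0.6]
grip_width: 0.599
```

```bash
python3 plan.py .6 1 .43,.025,.13,88 .43,.025,.012,88
```

```text
now [0.4284 0.0201 0.1272] 87.83 F [ 0.6 -0.3  0.6] tilt [-0.  0. -1.] 10.4
[[[-0.06, 0.2, -0.11], [0, 0, -0.2], 0.6], [[0.0, 0.0, 1.0], [0, 0, 0.0], 0.6], [[0.0, 0.0, 1.0], [0, 0, 0.0], 0.6], [[0.0, 0.0, 1.0], [0, 0, 0.0], 0.6], [[0.0, 0.0, 1.0], [0, 0, 0.0], 0.6]]
[[[0.0, 0.0, 0.72], [0, 0, 0.0], 0.6]]
```

Request:
move_arm(
  moves=[
    [[0,0.2,1],[0,0,0],0.6],
    [[0,0,1],[0,0,0],0.6],
    [[0,0,1],[0,0,0],0.6],
    [[0,0,1],[0,0,0],0.6],
    [[0,0,0.6],[0,0,0],0.6],
  ],
)

```text
clock: 11.02
position: [0.4283, 0.0242, 0.0113]
ee_rot: [0.021, 1.0, -0.0, -0.001]
ft_force: [0.3, -0.8, 0.1]
grip_width: 0.599
```

Request:
move_arm(
  moves=[
    [[-0.6,0,0],[0,0,0],0.6],
    [[-0.4,0,0],[0,0,0],0.6],
    [[-0.4,0,0],[0,0,0],0.6],
    [[-0.4,0,0],[0,0,0],0.6],
    [[-0.4,0,0],[0,0,0],0.6],
  ],
)

```text
clock: 11.65
position: [0.4841, 0.0222, 0.0126]
ee_rot: [0.02, 1.0, 0.0, -0.0]
ft_force: [-2.3, 0.4, 1.9]
grip_width: 0.597
```

Request:
move_arm(
  moves=[
    [[-0.4,0,0],[0,0,0],0.6],
    [[-0.4,0,0],[0,0,0],0.6],
    [[-0.4,0,0],[0,0,0],0.6],
    [[-0.4,0,0],[0,0,0],0.6],
    [[-0.4,0,0],[0,0,0],0.6],
  ],
)

```text
clock: 12.28
position: [0.5345, 0.0201, 0.0125]
ee_rot: [0.02, 1.0, 0.0, -0.0]
ft_force: [-2.2, -0.4, 1.9]
grip_width: 0.599
```

Request:
move_arm(
  moves=[
    [[-0.4,0,0],[0,0,0],0.6],
    [[-0.4,0,0],[0,0,0],0.6],
    [[-0.4,0,0],[0,0,0],0.6],
    [[-0.3,0,0],[0,0,0],0.6],
    [[0,0,0],[0,0,0],0.6],
  ],
)

```text
clock: 12.9
position: [0.5722, 0.0185, 0.0126]
ee_rot: [0.02, 1.0, -0.0, 0.001]
ft_force: [-0.2, -0.4, -0.3]
grip_width: 0.604
```

```bash
python3 - <<'E'
from meas import *
t=camera("top");s=camera("scene"); cv2.imwrite("pics/top4.png",t[:,:,::-1]);cv2.imwrite("pics/sc4.png",s[:,:,::-1])
A=cv2.resize(s[150:290,200:340],None,fx=4,fy=4,interpolation=2); B=cv2.resize(t[140:240,220:360],None,fx=4,fy=4)
o=np.hstack([A,cv2.copyMakeBorder(B,0,560-400,0,0,0)]); cv2.imwrite("pics/c4.png",cv2.resize(o,(800,400))[:,:,::-1])
E
python3 plan.py .6 1 .6,.025,.012,88
```

```text
now [0.5715 0.0186 0.0126] 87.72 F [-0.4 -0.  -0.3] tilt [ 0.001 -0.    -1.   ] 13.0
[[[-1.0, 0.27, 0.02], [0, 0, -0.3], 0.6], [[-0.13, 0.03, 0.0], [0, 0, 0.0], 0.6]]
```

View pics/c4.png

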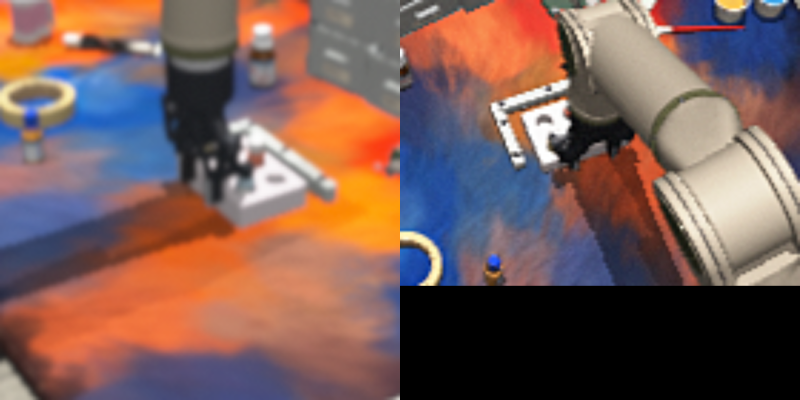

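The rack is inside the L, about 20 mm from the long bar and clear of the short bar's end. Now slow steps until the force rises.

Request:
move_arm(
  moves=[
    [[-0.2,0,0],[0,0,0],0.6],
    [[-0.2,0,0],[0,0,0],0.6],
    [[-0.1,0,0],[0,0,0],0.6],
    [[-0.1,0,0],[0,0,0],0.6],
    [[-0.1,0,0],[0,0,0],0.6],
  ],
)

```text
clock: 13.62
position: [0.5889, 0.0179, 0.0125]
ee_rot: [0.02, 1.0, 0.0, -0.0]
ft_force: [-2.9, 0.7, 1.5]
grip_width: 0.6
```

Request:
move_arm(
  moves=[
    [[-0.1,0,0],[0,0,0],0.6],
  ],
)

```text
clock: 13.75
position: [0.5914, 0.0178, 0.0125]
ee_rot: [0.02, 1.0, 0.0, -0.0]
ft_force: [-3.2, -0.7, 1.6]
grip_width: 0.598
```

Request:
move_arm(
  moves=[
    [[-0.1,0,0],[0,0,0],0.6],
  ],
)

```text
clock: 13.88
position: [0.5939, 0.0177, 0.0125]
ee_rot: [0.02, 1.0, 0.0, 0.0]
ft_force: [-2.5, 0.0, 1.1]
grip_width: 0.6
```

Request:
move_arm(
  moves=[
    [[-0.1,0,0],[0,0,0],0.6],
  ],
)

```text
clock: 14.0
position: [0.5948, 0.0176, 0.0123]
ee_rot: [0.02, 1.0, 0.0, -0.002]
ft_force: [-17.3, 0.5, 11.9]
grip_width: 0.598
```

Request:
move_arm(
  moves=[
    [[-0.08,0,0],[0,0,0],0.6],
  ],
)

```text
clock: 14.12
position: [0.5948, 0.0177, 0.012]
ee_rot: [0.02, 1.0, 0.0, -0.004]
ft_force: [-25.1, -0.5, 20.5]
grip_width: 0.598
```

Request:
move_arm(
  moves=[
    [[-0.08,0,0],[0,0,0],0.6],
  ],
)

```text
clock: 14.25
position: [0.5949, 0.0177, 0.012]
ee_rot: [0.02, 1.0, 0.001, -0.006]
ft_force: [-37.4, 0.9, 32.3]
grip_width: 0.6
```

Flush on the long bar: hard contact at x=0.595. Now I'll release, lift and go round to the near short end.

Request:
move_arm(
  moves=[
    [[0.3,0,0],[0,0,0],0.6],
    [[0.6,0,0],[0,0,0],0.6],
    [[1,0,0],[0,0,0],0.6],
    [[0.6,0,-1],[0,0,0],0.45],
    [[0,0,-1],[0,0,0],0.45],
  ],
)

```text
clock: 14.88
position: [0.5373, 0.02, 0.0632]
ee_rot: [0.02, 1.0, 0.0, 0.0]
ft_force: [0.2, 0.7, 0.3]
grip_width: 0.448
```

Request:
move_arm(
  moves=[
    [[0,0,-1],[0,0,0],0.45],
    [[0,-0.5,-1],[0,0,10],0.45],
    [[0,-1,-0.8],[0,0,10],0.45],
    [[0,-1,0],[0,0,10],0.45],
    [[0,-1,0],[0,0,10],0.45],
  ],
)

```text
clock: 15.5
position: [0.5098, -0.0622, 0.1331]
ee_rot: [0.364, 0.932, 0.0, 0.001]
ft_force: [-0.6, -0.8, -0.9]
grip_width: 0.449
```

```bash
python3 - <<'E'
from meas import *
t=camera("top");cv2.imwrite("pics/top5.png",t[:,:,::-1])
for th in(180,205): print(rect("top",t,(262,168,300,203),th,.03))
B=cv2.resize(t[155:215,240:310],None,fx=8,fy=8,interpolation=2);cv2.imwrite("pics/c5.png",B[:,:,::-1])
E
python3 plan.py .45 1 .648,-.11,.13,-2.2 .648,-.11,.012,-2.2
```

```text
(array([655.3,  22.5]), array([145.3, 104.2]), 87.9)
(array([655.5,  21.5]), array([143.4, 104.5]), 87.9)
now [ 0.5079 -0.0655  0.1329] 46.65 F [-0.6 -4.8 -0.9] tilt [ 0.001 -0.001 -1.   ] 15.55
[[[-1.0, 0.48, 0.02], [0, 0, 10.0], 0.45], [[-1.0, 0.72, 0.02], [0, 0, 10.0], 0.45], [[-0.97, 1.0, 0.03], [0, 0, 10.0], 0.45], [[-0.68, 1.0, 0.03], [0, 0, 10.0], 0.45], [[-0.39, 0.85, 0.02], [0, 0, 8.9], 0.45]]
[[[0.0, 0.0, 1.0], [0, 0, -0.0], 0.45], [[0.0, 0.0, 1.0], [0, 0, -0.0], 0.45], [[0.0, 0.0, 1.0], [0, 0, -0.0], 0.45], [[0.0, 0.0, 1.0], [0, 0, -0.0], 0.45], [[0.0, 0.0, 0.72], [0, 0, -0.0], 0.45]]
```

View pics/c5.png

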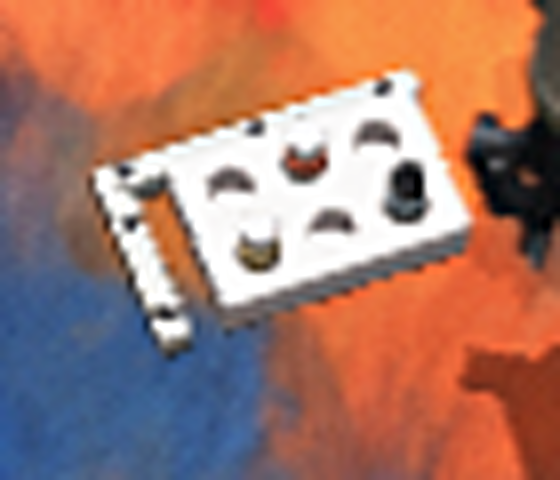

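The rack is flush on the long bar, with a gap of about 20 mm to the short bar. All vials are standing.

Request:
move_arm(
  moves=[
    [[-1,0.5,0],[0,0,10],0.45],
    [[-1,0.7,0],[0,0,10],0.45],
    [[-1,1,0],[0,0,10],0.45],
    [[-0.7,1,0],[0,0,10],0.45],
    [[-0.4,0.85,0],[0,0,8.8],0.45],
  ],
)

```text
clock: 16.18
position: [0.6522, -0.1048, 0.1325]
ee_rot: [0.715, 0.699, 0.0, 0.001]
ft_force: [0.9, 0.8, 0.4]
grip_width: 0.447
```

```bash
python3 plan.py .45 1 .648,-.11,.13,-2.2 .648,-.11,.012,-2.2
```

```text
now [ 0.6522 -0.1048  0.1325] -1.33 F [0.9 0.8 0.4] tilt [ 0.001 -0.001 -1.   ] 16.175
[[[-0.21, -0.16, 0.1], [0, 0, 0.9], 0.45], [[-0.0, -0.0, 1.0], [0, 0, -0.0], 0.45], [[-0.0, -0.0, 1.0], [0, 0, -0.0], 0.45], [[-0.0, -0.0, 1.0], [0, 0, -0.0], 0.45], [[-0.0, -0.0, 1.0], [0, 0, -0.0], 0.45]]
[[[-0.0, -0.0, 0.72], [0, 0, -0.0], 0.45]]
```

Request:
move_arm(
  moves=[
    [[0,-0.2,1],[0,0,0],0.45],
    [[0,0,1],[0,0,0],0.45],
    [[0,0,1],[0,0,0],0.45],
    [[0,0,1],[0,0,0],0.45],
    [[0,0,0.8],[0,0,0],0.45],
  ],
)

```text
clock: 16.8
position: [0.6458, -0.1042, 0.0115]
ee_rot: [0.713, 0.701, 0.0, 0.0]
ft_force: [-1.2, 0.0, 0.8]
grip_width: 0.447
```

Request:
move_arm(
  moves=[
    [[0.4,0,0],[0,0,0],0.45],
    [[0.4,0,0],[0,0,0],0.45],
    [[0.3,0,0],[0,0,0],0.45],
    [[0.3,0,0],[0,0,0],0.45],
    [[0.3,0,0],[0,0,0],0.45],
  ],
)

```text
clock: 17.42
position: [0.6465, -0.0614, 0.0129]
ee_rot: [0.714, 0.7, 0.0, 0.0]
ft_force: [0.0, -4.7, 1.2]
grip_width: 0.455
```

```bash
python3 plan.py .45 1 .65,-.038,.012,-2.2
```

```text
now [ 0.6465 -0.0614  0.0129] -1.07 F [ 0.  -4.7  1.2] tilt [ 0.001  0.    -1.   ] 17.425
[[[0.94, 0.12, 0.04], [0, 0, 1.1], 0.45]]
```

Request:
move_arm(
  moves=[
    [[0,0,0],[0,0,1],0.45],
    [[0.15,0.05,0],[0,0,0],0.45],
    [[0.15,0.05,0],[0,0,0],0.45],
    [[0.15,0,0],[0,0,0],0.45],
    [[0.15,0,0],[0,0,0],0.45],
  ],
)

```text
clock: 18.05
position: [0.649, -0.047, 0.0123]
ee_rot: [0.72, 0.694, -0.0, -0.0]
ft_force: [-3.4, -2.6, -0.1]
grip_width: 0.447
```

Request:
move_arm(
  moves=[
    [[0.1,0,0],[0,0,0],0.45],
    [[0.1,0,0],[0,0,0],0.45],
  ],
)

```text
clock: 18.3
position: [0.6498, -0.0413, 0.0125]
ee_rot: [0.72, 0.694, 0.0, -0.0]
ft_force: [-0.1, -0.9, -0.4]
grip_width: 0.451
```

Request:
move_arm(
  moves=[
    [[0.1,0,0],[0,0,0],0.45],
  ],
)

```text
clock: 18.42
position: [0.6497, -0.0401, 0.0126]
ee_rot: [0.72, 0.694, -0.0, 0.001]
ft_force: [-1.3, -8.0, -0.1]
grip_width: 0.444
```

Request:
move_arm(
  moves=[
    [[0.1,0,0],[0,0,0],0.45],
  ],
)

```text
clock: 18.55
position: [0.6495, -0.04, 0.0127]
ee_rot: [0.72, 0.693, -0.001, 0.001]
ft_force: [-1.9, -14.6, -0.5]
grip_width: 0.451
```

Request:
move_arm(
  moves=[
    [[0.08,0,0],[0,0,0],0.45],
  ],
)

```text
clock: 18.68
position: [0.6495, -0.04, 0.0129]
ee_rot: [0.721, 0.693, -0.002, 0.002]
ft_force: [-2.1, -18.6, -0.7]
grip_width: 0.449
```

Request:
move_arm(
  moves=[
    [[-0.3,0,0],[0,0,0],0.45],
    [[-0.6,0,0],[0,0,0],0.45],
    [[-1,0,0],[0,0,0],0.45],
    [[-1,0,-1],[0,0,0],0.45],
    [[-1,0,-1],[0,0,0],0.45],
  ],
)

```text
clock: 19.3
position: [0.6462, -0.1334, 0.0632]
ee_rot: [0.72, 0.694, 0.0, -0.0]
ft_force: [0.7, 0.9, 1.1]
grip_width: 0.45
```

```bash
python3 - <<'E'
from meas import *
t=camera("top");s=camera("scene")
B=cv2.resize(t[160:205,240:310],None,fx=8,fy=6.6,interpolation=2);A=cv2.resize(s[180:230,230:320],None,fx=6.2,fy=5.8,interpolation=2)[:,:560]
A=cv2.copyMakeBorder(A,0,0,0,560-A.shape[1],0);cv2.imwrite("pics/c6.png",np.vstack([A,B])[:,:,::-1])
E
python3 plan.py .6 1 .55,-.10,.13,44 .56,.033,.13,88
```

```text
now [ 0.6473 -0.1372  0.0659] -2.33 F [ 1.3 -0.7  0.6] tilt [ 0.005 -0.002 -1.   ] 19.4
[[[0.34, -1.0, -0.65], [0, 0, -10.0], 0.6], [[0.54, -1.0, -0.7], [0, 0, -10.0], 0.6], [[0.8, -1.0, -0.79], [0, 0, -10.0], 0.6], [[0.52, -0.46, -0.42], [0, 0, -10.0], 0.6], [[-0.0, 0.0, -0.0], [0, 0, -6.3], 0.6]]
[[[0.89, 1.0, -0.0], [0, 0, -10.0], 0.6], [[0.62, 1.0, -0.0], [0, 0, -10.0], 0.6], [[0.4, 1.0, -0.0], [0, 0, -10.0], 0.6], [[0.21, 1.0, -0.0], [0, 0, -10.0], 0.6], [[0.02, 0.72, -0.0], [0, 0, -4.0], 0.6]]
```

View pics/c6.png

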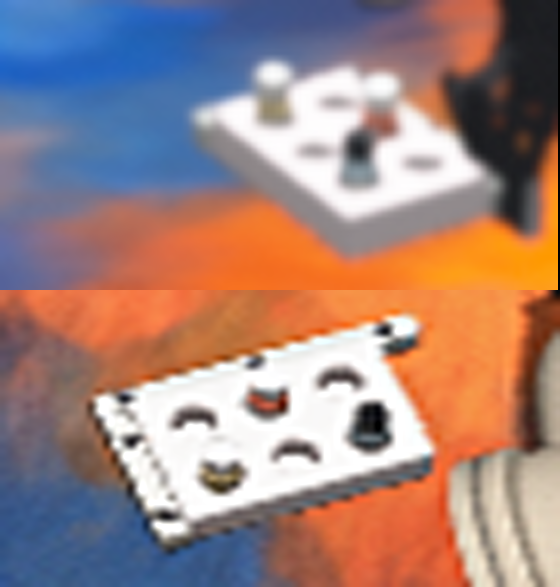

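Visually flush on both bars with vials upright. A light +x nudge will confirm the long side after the y slide, using the earlier contact at TCP x=0.595 as reference.

Request:
move_arm(
  moves=[
    [[0.35,-1,-0.65],[0,0,-10],0.6],
    [[0.55,-1,-0.7],[0,0,-10],0.6],
    [[0.8,-1,-0.8],[0,0,-10],0.6],
    [[0.5,-0.9,-0.4],[0,0,-10],0.6],
    [[0,0,0],[0,0,-6],0.6],
  ],
)

```text
clock: 20.02
position: [0.5385, -0.0998, 0.1269]
ee_rot: [0.389, 0.921, 0.001, 0.0]
ft_force: [-0.0, 0.5, -0.3]
grip_width: 0.596
```

Request:
move_arm(
  moves=[
    [[0.9,1,0],[0,0,-10],0.6],
    [[0.6,1,0],[0,0,-10],0.6],
    [[0.4,1,0],[0,0,-10],0.6],
    [[0.2,1,0],[0,0,-10],0.6],
    [[0,0.8,0],[0,0,-4.3],0.6],
  ],
)

```text
clock: 20.65
position: [0.5504, 0.0359, 0.126]
ee_rot: [0.014, 1.0, 0.0, -0.0]
ft_force: [0.8, 0.6, -0.0]
grip_width: 0.602
```

```bash
python3 plan.py .6 1 .55,.038,.13,87.8 .55,.038,.012,87.8
```

```text
now [0.5504 0.0359 0.126 ] 88.45 F [ 0.8  0.6 -0. ] tilt [-0.     0.001 -1.   ] 20.65
[[[0.02, 0.09, -0.16], [0, 0, 0.7], 0.6], [[-0.0, -0.0, 1.0], [0, 0, -0.0], 0.6], [[-0.0, -0.0, 1.0], [0, 0, -0.0], 0.6], [[-0.0, -0.0, 1.0], [0, 0, -0.0], 0.6], [[-0.0, -0.0, 1.0], [0, 0, -0.0], 0.6]]
[[[-0.0, -0.0, 0.72], [0, 0, -0.0], 0.6]]
```

Request:
move_arm(
  moves=[
    [[0,0.1,1],[0,0,0.6],0.6],
    [[0,0,1],[0,0,0],0.6],
    [[0,0,1],[0,0,0],0.6],
    [[0,0,1],[0,0,0],0.6],
    [[0,0,0.55],[0,0,0],0.6],
  ],
)

```text
clock: 21.28
position: [0.5499, 0.0367, 0.0111]
ee_rot: [0.021, 1.0, -0.0, -0.001]
ft_force: [-0.4, 0.4, 0.5]
grip_width: 0.597
```

Request:
move_arm(
  moves=[
    [[-0.5,0,0],[0,0,0],0.6],
    [[-0.5,0,0],[0,0,0],0.6],
    [[-0.3,0,0],[0,0,0],0.6],
    [[-0.2,0,0],[0,0,0],0.6],
    [[-0.1,0,0],[0,0,0],0.6],
  ],
)

```text
clock: 21.9
position: [0.5909, 0.0348, 0.0127]
ee_rot: [0.021, 1.0, 0.0, 0.0]
ft_force: [-0.1, 0.1, -0.6]
grip_width: 0.606
```

Request:
move_arm(
  moves=[
    [[-0.1,0,0],[0,0,0],0.6],
  ],
)

```text
clock: 22.02
position: [0.593, 0.0347, 0.0125]
ee_rot: [0.021, 1.0, 0.0, -0.0]
ft_force: [-0.3, 1.1, -0.6]
grip_width: 0.601
```

Request:
move_arm(
  moves=[
    [[-0.1,0,0],[0,0,0],0.6],
  ],
)

```text
clock: 22.15
position: [0.5954, 0.0347, 0.0125]
ee_rot: [0.021, 1.0, 0.0, -0.0]
ft_force: [-6.0, -0.8, 3.7]
grip_width: 0.604
```

Request:
move_arm(
  moves=[
    [[-0.05,0,0],[0,0,0],0.6],
  ],
)

```text
clock: 22.28
position: [0.5954, 0.0347, 0.0123]
ee_rot: [0.021, 1.0, 0.0, -0.002]
ft_force: [-10.3, 0.1, 7.8]
grip_width: 0.606
```

Request:
move_arm(
  moves=[
    [[-0.05,0,0],[0,0,0],0.6],
  ],
)

```text
clock: 22.4
position: [0.5954, 0.0347, 0.0121]
ee_rot: [0.021, 1.0, 0.0, -0.003]
ft_force: [-17.7, 1.2, 14.0]
grip_width: 0.602
```

Hard contact came immediately at 0.5954 (0.6 mm further in, as the bar's tilt predicts), so the rack was already flush. Backing off and up, then a last look.

Request:
move_arm(
  moves=[
    [[0.3,0,0],[0,0,0],0.6],
    [[0.6,0,0],[0,0,0],0.6],
    [[1,0,0],[0,0,0],0.6],
    [[1,0,-1],[0,0,0],0.6],
    [[0.5,0,-1],[0,0,0],0.6],
  ],
)

```text
clock: 23.02
position: [0.5118, 0.038, 0.0629]
ee_rot: [0.021, 1.0, 0.0, -0.0]
ft_force: [1.1, 0.5, 0.6]
grip_width: 0.602
```

Request:
move_arm(
  moves=[
    [[0,-0.5,-1],[0,0,0],0.6],
    [[0,-1,-1],[0,0,0],0.6],
    [[0,-1,-1],[0,0,0],0.6],
    [[0,-1,0],[0,0,0],0.6],
    [[0,-1,0],[0,0,0],0.6],
  ],
)

```text
clock: 23.65
position: [0.5086, -0.0752, 0.138]
ee_rot: [0.021, 1.0, 0.0, 0.001]
ft_force: [0.2, 0.6, 0.7]
grip_width: 0.601
```

Request:
move_arm(
  moves=[
    [[0,-1,0],[0,0,0],0.6],
    [[0,-1,0],[0,0,0],0.6],
    [[0,-1,0],[0,0,0],0.6],
    [[0,0,0],[0,0,0],0.6],
    [[0,0,0],[0,0,0],0.6],
  ],
)

```text
clock: 24.28
position: [0.5054, -0.1486, 0.1375]
ee_rot: [0.021, 1.0, 0.0, 0.0]
ft_force: [0.3, 0.6, 0.1]
grip_width: 0.598
```

```bash
python3 - <<'E'
from meas import *
t=camera("top");s=camera("scene")
C=np.array([.698,.111]);a=np.radians(-2.1)
# long front edge and near end of the rack top, against the docked prediction
P=ray("top",blob(t,(250,160,305,203),205),.03)[:,:2]-C; P=P@np.array([[np.cos(a),-np.sin(a)],[np.sin(a),np.cos(a)]])
print("extents in stop frame x,y (mm; rack -90, -140; long bar end -170):",(P.min(0)*1000).round(1),(P.max(0)*1000).round(1))
B=cv2.resize(t[160:205,240:310],None,fx=8,fy=6.6,interpolation=2);A=cv2.resize(s[150:320,190:360],(560,300),interpolation=2)
cv2.imwrite("pics/c7.png",np.vstack([A,B])[:,:,::-1])
E
python3 plan.py .6 1
```

```text
extents in stop frame x,y (mm; rack -90, -140; long bar end -170): [ -91.6 -145.4] [13.  19.7]
now [ 0.5055 -0.1482  0.1375] 87.7 F [-0.5 -0.  -0.3] tilt [ 0.  0. -1.] 24.375
```

View pics/c7.png

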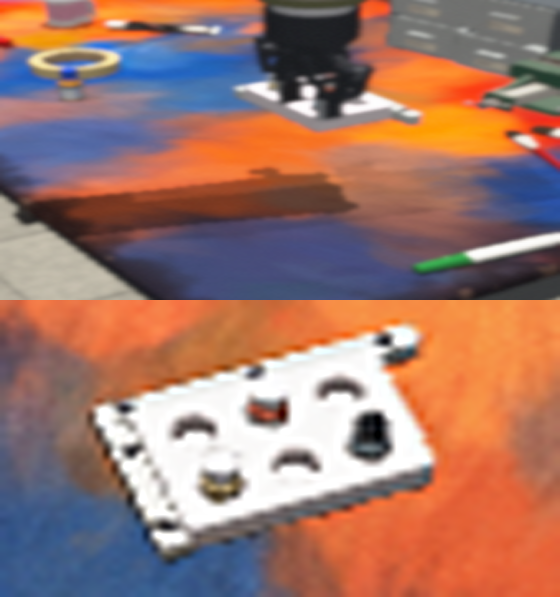

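```bash
python3 -c "
from workcell import *
hand_in(); print(get_obs()['clock'])"
```

```text
the job is handed in; nothing more can be done
the job is handed in; nothing more can be done
```

The rack looks docked flush against both bars of the aluminium stop, and I handed the job in at about 24.4 s of the 64 s allowed. No verdict is reported.

**What I did:** I pushed with two open fingertips side by side: +y on the short end, +x onto the long bar, +y along it into the short bar, then a light +x nudge to confirm. The wrist force stayed at about 50 N or less. About 37 N of that was the sideways push onto the long bar, and the rest was an upward reaction on the tool.

**What the last checks showed:**
- **Long bar:** hard contact at tool x = 0.5948, and again at 0.5954 in the final nudge.
- **Short bar:** hard contact at tool y = −0.040, where I had predicted −0.038. I did not re-probe it after the final x nudge.
- **Pictures:** the top view shows no clear gap at either bar and all three vials standing. The bottle, tape roll and marker look where they were. The hand is clear, 0.14 m above the table.

**Disagreements:** the camera outline put the rack's near end at −145 mm in the stop frame instead of −140 mm. The same mask overstated the rack's length by 3–6 mm in most earlier pictures, so I relied on the contact readings. In the last scene view the arm hides the vials, so that check rests on the top view alone.

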